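# Set the spice row out in the service rail

### The arm

A 6-joint arm with a two-finger parallel gripper is mounted at the origin on the work surface. World frame = base frame: x ahead of the robot, y to its left, z up, the work surface at z = 0. Lengths are in m, angles in degrees, forces in N, time in s.
With the tool pointing down it reaches from about 0.3 to 0.75 m from the base axis. Payload 8.5 kg.
Tool frame: the origin (TCP) lies on the centre line of the jaws, within the pads' length; the fingertips stand tips_ahead ahead of it and the grasp point (between the pads) lies 3 mm ahead of it (tips_ahead is the distance from the TCP to the fingertips, in m); z points along the fingers, y is the line along which they close (so a half turn about z gives the same grasp; the last joint's range is limited). The gripper opens to 85 mm and grips with 20 to 120 N. Pads are 22 mm wide; open, the fingers measure 114 mm over their backs; the gripper's body (76 mm by 85 mm) begins 54 mm behind the grasp point. The pads swing forward as they close: fully open they stand 13 mm farther back than shut.
Start: joints at [64.326, 21.807, 74.336, -0, 83.858, -12.336], TCP at [0.127, 0.535, 0.229] pointing down, gripper open.
Joint ranges: [-178.18, 178.18], [-50.72, 133.34], [12.68, 142.11], [-81.47, 261.47], [9.98, 163.14], [-165.26, 165.26]. Speed limits (degrees/s): [136.94, 136.94, 180, 180, 180, 180].

### API

Orientations are given as a 3x3 rotation matrix whose columns are the frame's x, y, z axes.
In Python, from rig import observe, get_image, close_job, tips_ahead gives the robot as it stands.
- The arm moves only by the shell command python3 -m creep 'ROWS' [FORCE]. ROWS is a JSON list of rows, 1 to 10 of them, each of 5 numbers: dx, dy, dz in shares of the most that a row can go, 1 being 50 mm, then a turn about the tool's z in units of 4 degrees, then the finger opening in m; each row shifts and turns the commanded pose from where the row before left it, along the tool's axes as they then stand; what a row does not reach is not made up. A row lasts 1/10 s, in which the tool goes at most 0.05 m and 8.59 degrees, less where a joint would pass 70% of its speed; a pose out of reach is approached as far as the arm can. The fingers move at their own pace and stop on an object; FORCE is the grip in N (left out, the last holds). Time passes only in rows, so rows that do not move let the fingers close. It prints the time, the measured TCP pose, the force, the opening and the grip force at its end. Input that does not fit is refused with a message, and nothing moves.
- observe(): the state, without advancing time (a new reading comes with each control period).
- get_image(name): name is "side" or "top" or "wrist"; returns a dict with "pixels" (400x640x3 uint8, red, green, blue), "depth" (400x640 float32, m along the optical axis (not along the pixel's ray), 0 where there is no reading), "K" (3x3 intrinsics, pixels), "extrinsics" (4x4, takes a point from world to camera coordinates). Camera axes: x right, y down, z forward; pixel columns grow to the right and rows downward; lengths in m; the calibration is good to about 2 mm. A picture is of the moment at which its call begins.
- close_job(): hands the job in; it is judged then, once.
The state is a dict: "time_s": time; "q": joint angles; "qvel": joint speeds; "joint_efforts": joint torques, N m; "position": TCP position; "tool_rot": TCP orientation; "ft_force": force on the tool from outside, world axes, zero at the start; "wrist_torque": the same for the moment, N m; "grip_width": finger opening in m; "gripper_force": force on a finger pad.
Only numpy, scipy, OpenCV 4.12 (cv2) and the standard library are available. Lean on these libraries where they do the work, as an engineer would, in place of code of your own. Each camera call takes 0.05 s, during which the arm holds its last target. There are 200 camera calls.

### The job

Move the row of four spice jars from the wire drying rack to the steel service rail so that the row stands in the same order as the rail's coloured seats: each jar upright and fully down in the seat of its lid's colour. They are glass: set each one down gently, never drop or tip one, and leave the pepper mill and the mug where they stand.

Things in the scene. Friction and masses are not known exactly. Their poses are not given: they have to be found in the camera images.
- jar_red: Glass spice jar, red screw lid 47 mm across (78 to 100 mm above the underside), glass 45 mm across, paprika-brown contents; 100 mm tall, 0.18 kg. Origin: centre of the underside, z up; yaw is random. Starts in a pocket of a fixed wire rack: 4 pockets 74 mm apart, row within 0.15 rad of y; jar underside 22 mm above the table, rack wires up to 53 mm: lift straight up.
- jar_yellow: Glass spice jar, yellow screw lid 47 mm across (78 to 100 mm above the underside), glass 45 mm across, ochre contents; 100 mm tall, 0.18 kg. Origin: centre of the underside, z up; yaw is random. Starts in a pocket of a fixed wire rack: 4 pockets 74 mm apart, row within 0.15 rad of y; jar underside 22 mm above the table, rack wires up to 53 mm: lift straight up.
- jar_green: Glass spice jar, green screw lid 47 mm across (78 to 100 mm above the underside), glass 45 mm across, olive contents; 100 mm tall, 0.18 kg. Origin: centre of the underside, z up; yaw is random. Starts in a pocket of a fixed wire rack: 4 pockets 74 mm apart, row within 0.15 rad of y; jar underside 22 mm above the table, rack wires up to 53 mm: lift straight up.
- jar_blue: Glass spice jar, blue screw lid 47 mm across (78 to 100 mm above the underside), glass 45 mm across, black contents; 100 mm tall, 0.18 kg. Origin: centre of the underside, z up; yaw is random. Starts in a pocket of a fixed wire rack: 4 pockets 74 mm apart, row within 0.15 rad of y; jar underside 22 mm above the table, rack wires up to 53 mm: lift straight up.
- seat_red: Fixed red round rubber cup, place of the red-lidded jar: 72 mm across, 66 mm inside, rim 12 mm high, floor 3 mm thick. Origin: centre of its underside, 9 mm above the table, z up. Four seats, any colour order, 78 mm apart in a fixed steel rail 92 x 330 mm (lips 26 mm, end handles 43 mm above the table), row within 0.15 rad of y, nearer than or beyond the wire rack.
- seat_yellow: Fixed yellow round rubber cup, place of the yellow-lidded jar: 72 mm across, 66 mm inside, rim 12 mm high, floor 3 mm thick. Origin: centre of its underside, 9 mm above the table, z up. Four seats, any colour order, 78 mm apart in a fixed steel rail 92 x 330 mm (lips 26 mm, end handles 43 mm above the table), row within 0.15 rad of y, nearer than or beyond the wire rack.
- seat_green: Fixed green round rubber cup, place of the green-lidded jar: 72 mm across, 66 mm inside, rim 12 mm high, floor 3 mm thick. Origin: centre of its underside, 9 mm above the table, z up. Four seats, any colour order, 78 mm apart in a fixed steel rail 92 x 330 mm (lips 26 mm, end handles 43 mm above the table), row within 0.15 rad of y, nearer than or beyond the wire rack.
- seat_blue: Fixed blue round rubber cup, place of the blue-lidded jar: 72 mm across, 66 mm inside, rim 12 mm high, floor 3 mm thick. Origin: centre of its underside, 9 mm above the table, z up. Four seats, any colour order, 78 mm apart in a fixed steel rail 92 x 330 mm (lips 26 mm, end handles 43 mm above the table), row within 0.15 rad of y, nearer than or beyond the wire rack.
- mill: Bystander: dark wooden pepper mill standing beside the work, 166 mm tall, 54 mm across. Origin: centre of the underside.
- mug: Bystander: white mug standing beside the work, 85 mm tall, 76 mm across, with a handle. Origin: centre of the underside.

How it is judged:
By the outcome, as a careful person would: the job done as asked, in the order asked, and still so for the second after the job is handed in, with the robot touching nothing.
It also fails if it takes over 99 s, if anything falls off the work surface, if the arm or the gripper's body presses on something with over 40 N, if the wrist force passes 120 N, or if a joint passes its speed limit or range.

## Working session

There is one attempt and no reset: what is moved stays moved. The work goes in short steps, Python scripts to look and compute and a shell command to move; the robot and the scene stay as the last step left them, time stands still between calls to the robot, and variables do not carry over. Pictures are saved under pics/ and viewed, at most 14 in all, crops included, and the job is handed in when it is done.

```bash
ls; mkdir -p pics
python3 - <<'E'
from rig import *
import cv2,numpy as np
o=observe()
print(o['time_s'],o['position'],np.round(o['tool_rot'],3),o['grip_width'],tips_ahead)
for n in ['top','side']:
    d=get_image(n); cv2.imwrite(f'pics/{n}0.png',cv2.cvtColor(d['pixels'],cv2.COLOR_RGB2BGR)); np.savez(f'{n}0.npz',**d)
    print(n, np.round(d['extrinsics'],3))
E
```

```text
pics
0.0 [0.12674701 0.53489473 0.22840118] [[-0.973  0.231 -0.001]
 [ 0.231  0.973 -0.001]
 [ 0.    -0.001 -1.   ]] 0.08583341943056905 0.022
top [[ 0.022 -1.    -0.021  0.009]
 [-0.982 -0.018 -0.186  0.564]
 [ 0.185  0.025 -0.982  1.364]
 [ 0.     0.     0.     1.   ]]
side [[ 0.982 -0.188  0.016 -0.547]
 [-0.102 -0.597 -0.796  0.082]
 [ 0.159  0.78  -0.605  1.115]
 [ 0.     0.     0.     1.   ]]
```

View pics/top0.png

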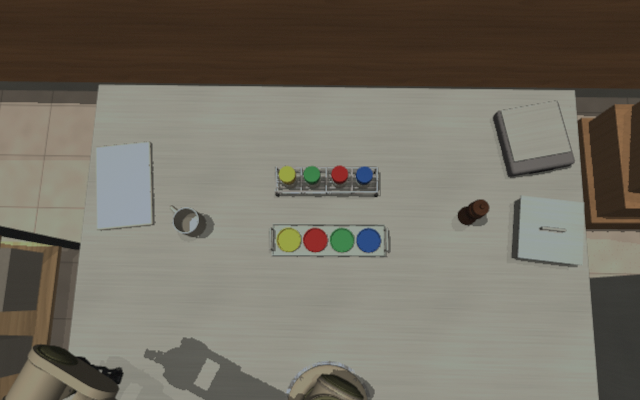

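View pics/side0.png

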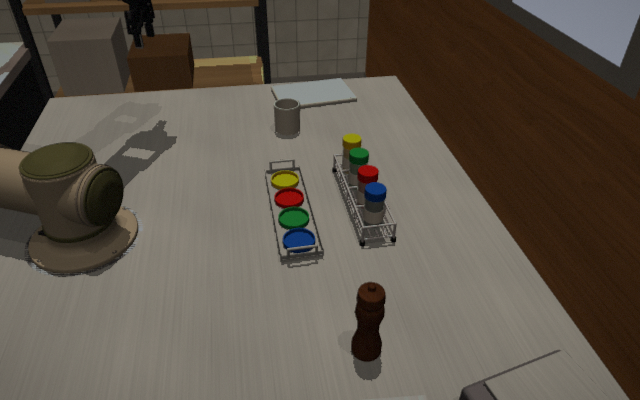

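The top view shows jars Y/G/R/B at columns 288/312/340/364, row 175. The seats are Y/R/G/B at columns 289/315/342/369, row 240. The mill is at (472,212) and the mug at (188,222), both clear of the work area.

```bash
cat > m.py <<'E'
import cv2,numpy as np
H={'red':(0,8),'yellow':(24,34),'green':(50,80),'blue':(105,125)}
def pts(d,mask):
    v,u=np.nonzero(mask&(d['depth']>0)); z=d['depth'][v,u]
    c=np.linalg.inv(d['K'])@np.vstack([u*z,v*z,z]); E=d['extrinsics']
    return (E[:3,:3].T@(c-E[:3,3:])).T
def blobs(d,amin=30):
    hsv=cv2.cvtColor(np.ascontiguousarray(d['pixels']),cv2.COLOR_RGB2HSV)
    for c,(a,b) in H.items():
        m=cv2.inRange(hsv,(a,130,60),(b,255,255))
        n,l,s,_=cv2.connectedComponentsWithStats(m)
        for i in range(1,n):
            if s[i,4]>=amin: yield c,s[i],pts(d,l==i)
E
python3 - <<'E'
from m import *
for n in ['top','side']:
    d=np.load(n+'0.npz')
    for c,s,p in blobs(d):
        zt=np.percentile(p[:,2],90); q=p[abs(p[:,2]-zt)<.008] if zt>.06 else p
        mn,mx=q.min(0),q.max(0)
        print(n,c,s,np.round((mn+mx)/2,4)[:2],np.round(np.median(q,0),4),np.round(mx-mn,3))
E
```

```text
top red [331 166  17  17 220] [ 0.637  -0.0219] [ 0.6377 -0.0209  0.123 ] [0.044 0.042 0.013]
top red [303 229  24  23 441] [0.4625 0.0472] [0.4629 0.0465 0.0134] [0.066 0.068 0.027]
top yellow [279 167  16  17 208] [0.6328 0.1256] [0.6327 0.1246 0.123 ] [0.043 0.043 0.013]
top yellow [277 228  23  24 428] [0.4621 0.1247] [0.4617 0.1246 0.0134] [0.069 0.066 0.025]
top green [304 167  15  16 172] [0.634  0.0571] [0.6344 0.055  0.1229] [0.04  0.04  0.013]
top blue [356 167  17  16 210] [ 0.636 -0.09 ] [ 0.636  -0.0898  0.1233] [0.043 0.044 0.013]
top blue [357 229  23  23 429] [ 0.4652 -0.1092] [ 0.4654 -0.1092  0.0134] [0.066 0.065 0.024]
side red [358 165  21  19 238] [ 0.6366 -0.0236] [ 0.6365 -0.0268  0.121 ] [0.044 0.048 0.009]
side red [274 188  30  20 413] [0.4627 0.0442] [0.4627 0.0489 0.0124] [0.07  0.073 0.017]
side yellow [343 134  18  10 149] [0.6327 0.1205] [0.6332 0.1188 0.1212] [0.044 0.045 0.008]
side yellow [271 170  28  18 340] [0.4616 0.1283] [0.4622 0.1275 0.0125] [0.07  0.089 0.017]
side green [349 148  20  10 154] [0.6343 0.0532] [0.634  0.0516 0.1211] [0.042 0.044 0.006]
side green [279 210  30  17 364] [ 0.4643 -0.0363] [ 0.4645 -0.0327  0.0116] [0.069 0.07  0.015]
side blue [365 182  21  13 213] [ 0.636 -0.093] [ 0.6357 -0.0943  0.1213] [0.043 0.046 0.005]
side blue [283 230  32  18 391] [ 0.4652 -0.1081] [ 0.4651 -0.1072  0.0115] [0.069 0.061 0.016]
```

Careful with the scale: shifts go in shares of 50 mm and turns go in units of 4 degrees. That gives: 8.5 degrees is 2.125.

```bash
python3 -m creep '[[0,0,0,2.125,0.085],[0,0,0,2.125,0.085],[0,0,0,2.125,0.085],[0,0,0,2.125,0.085],[0,0,0,2.125,0.085],[0,0,0,2.125,0.085],[0,0,0,2.125,0.085],[0,0,0,2.125,0.085],[0,0,0,2.125,0.085]]' 40
python3 -m creep '[[-0.58,0.72,0,0,0.085],[-0.58,0.72,0,0,0.085],[-0.58,0.72,0,0,0.085],[-0.58,0.72,0,0,0.085],[-0.58,0.72,0,0,0.085],[-0.58,0.72,0,0,0.085],[-0.58,0.72,0,0,0.085]]'
python3 -m creep '[[-0.58,0.72,-0.06,0,0.085],[-0.58,0.72,-0.06,0,0.085],[-0.58,0.72,-0.06,0,0.085],[-0.58,0.72,-0.06,0,0.085],[-0.58,0.72,-0.06,0,0.085],[-0.58,0.64,-0.06,0,0.085],[-0.58,0.64,0,0,0.085],[0,0,0,0,0.085],[0,0,0,0,0.085]]'
python3 - <<'E'
from rig import *
from m import *
o=observe(); print(o['time_s'],o['position'],np.round(o['tool_rot'],3),o['ft_force'])
d=get_image('wrist'); cv2.imwrite('pics/w1.png',cv2.cvtColor(d['pixels'],cv2.COLOR_RGB2BGR))
for c,s,p in blobs(d,100):
        zt=np.percentile(p[:,2],90); q=p[abs(p[:,2]-zt)<.006] if zt>.06 else p
        mn,mx=np.percentile(q,.5,0),np.percentile(q,99.5,0)
        print(c,s,np.round((mn+mx)/2,4)[:2],np.round(np.median(q,0),4),np.round(mx-mn,3))
E
```

```text
time_s: 1.0
position: [0.1268, 0.535, 0.2287]
tool_rot: [[0.003, 1.0, -0.0], [1.0, -0.003, -0.001], [-0.001, -0.0, -1.0]]
ft_force: [-0.4, 0.1, 0.1]
grip_width: 0.0852
gripper_force: 0.0
time_s: 1.7
position: [0.3806, 0.3314, 0.2289]
tool_rot: [[-0.003, 1.0, -0.0], [1.0, 0.003, -0.0], [-0.0, -0.0, -1.0]]
ft_force: [0.6, 0.7, -0.1]
grip_width: 0.0846
gripper_force: 0.0
time_s: 2.6
position: [0.6241, 0.13, 0.2461]
tool_rot: [[-0.001, 1.0, -0.002], [1.0, 0.001, 0.0], [0.0, -0.002, -1.0]]
ft_force: [-0.5, 0.7, -0.8]
grip_width: 0.0851
gripper_force: 0.0
2.6 [0.62412579 0.12997673 0.24605433] [[-0.001  1.    -0.002]
 [ 1.     0.001  0.   ]
 [ 0.    -0.002 -1.   ]] [-0.50053525  0.74799639 -0.83834606]
red [ 151  203   64   61 2965] [0.4645 0.0466] [0.4615 0.0452 0.0124] [0.068 0.069 0.012]
red [ 316  314   50   56 2116] [ 0.6387 -0.0205] [ 0.638  -0.0186  0.1219] [0.043 0.043 0.006]
yellow [ 140  133   68   65 3439] [0.4634 0.1244] [0.4608 0.1237 0.0123] [0.068 0.067 0.012]
yellow [ 311  159   57   61 2662] [0.6349 0.1255] [0.6348 0.1264 0.122 ] [0.043 0.044 0.005]
green [355 270  10  18 101] [0.6532 0.049 ] [0.6529 0.0502 0.122 ] [0.008 0.016 0.003]
blue [200 326  27  43 695] [0.534  0.0053] [ 0.4859 -0.1079  0.0124] [0.132 0.283 0.318]
```

View pics/w1.png

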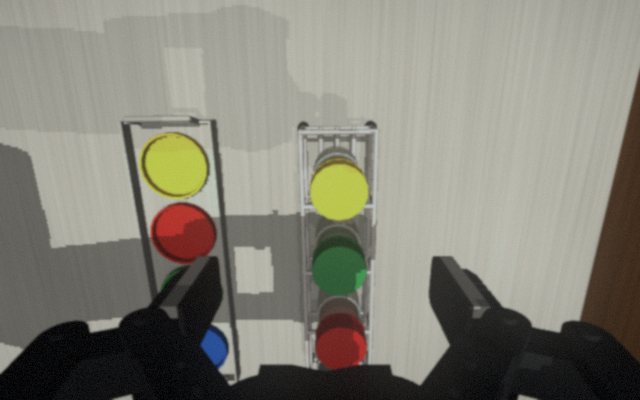

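The wrist view shows the yellow lid at (339,190) between clear finger paths and its empty seat at (175,165). Its measured position agrees with the top view, so I'll grasp yellow.

```bash
python3 -m creep '[[-0.09,0.2,0.4,0,0.085],[0,0,0.6,0,0.085],[0,0,0.6,0,0.085],[0,0,0.6,0,0.085],[0,0,0.3,0,0.085],[0,0,0.14,0,0.085],[0,0,0,0,0.085]]' 30
python3 -m creep '[[0,0,0,0,0.04],[0,0,0,0,0.04],[0,0,0,0,0.04],[0,0,0,0,0.04],[0,0,0,0,0.04],[0,0,0,0,0.04],[0,0,0,0,0.04],[0,0,0,0,0.04]]' 30
```

```text
time_s: 3.35
position: [0.6333, 0.127, 0.1148]
tool_rot: [[-0.004, 1.0, -0.001], [1.0, 0.004, 0.0], [0.0, -0.001, -1.0]]
ft_force: [0.0, 0.5, 1.0]
grip_width: 0.0851
gripper_force: 0.0
time_s: 4.15
position: [0.6345, 0.1261, 0.1163]
tool_rot: [[-0.003, 1.0, 0.002], [1.0, 0.003, 0.0], [0.0, 0.002, -1.0]]
ft_force: [-0.4, 0.1, 6.8]
grip_width: 0.0438
gripper_force: 29.7
```

Scaled: -0.02 m is -0.4, -0.015 m is -0.3.

```bash
python3 -m creep '[[0,0,-0.1,0,0.04],[0,0,-0.2,0,0.04],[0,0,-0.3,0,0.04],[0,0,-0.4,0,0.04],[0,0,-0.4,0,0.04],[0,0,-0.4,0,0.04],[0,0,-0.4,0,0.04],[0,0,-0.2,0,0.04],[0,0,0,0,0.04],[0,0,0,0,0.04]]'
python3 - <<'E'
from rig import *
from m import *
o=observe(); print(o['time_s'],o['position'],o['ft_force'],o['grip_width'])
d=get_image('side'); cv2.imwrite('pics/s1.png',cv2.resize(cv2.cvtColor(d['pixels'],cv2.COLOR_RGB2BGR)[60:260,240:460],None,fx=3,fy=3))
E
```

```text
time_s: 5.15
position: [0.6338, 0.126, 0.2343]
tool_rot: [[-0.003, 1.0, -0.001], [1.0, 0.003, -0.0], [-0.0, -0.001, -1.0]]
ft_force: [0.4, -0.5, 0.2]
grip_width: 0.0399
gripper_force: 0.0
5.15 [0.63376979 0.1260481  0.2342698 ] [ 0.41130153 -0.52196225  0.2270936 ] 0.03985050103211955
```

View pics/s1.png

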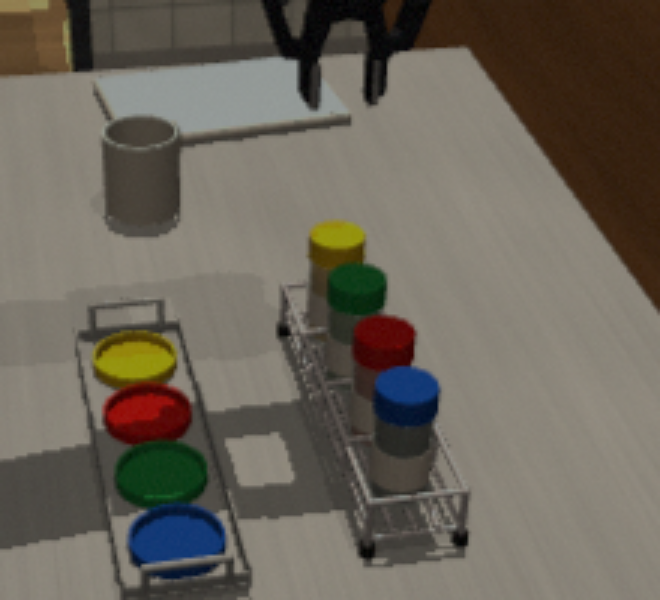

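The fingers slipped off and the yellow jar is still upright in its pocket, with the tips at crop (313,105) and (373,100). Before retrying I'll measure where the fingertips really are.

Run:
```python
from rig import *
from m import *
for n in ['side','top','wrist']:
    d=get_image(n); 
    ok=np.ones((400,640),bool); v,u=np.nonzero(d['depth']>0); p=pts(d,ok)
    s=(p[:,2]>.16)&(p[:,2]<.5)&(abs(p[:,0]-.634)<.07)&(abs(p[:,1]-.126)<.07)&(d['pixels'][v,u].max(1)<90)
    if s.sum()<5: print(n,s.sum()); continue
    q=p[s]; print(n,s.sum(),'zmin',np.percentile(q[:,2],[0,1,3]))
    t=q[q[:,2]<q[:,2].min()+.025]
    for sg in(-1,1):
        w=t[(t[:,0]-.634)*sg>0]
        if len(w): print(sg,len(w),np.round(w.min(0),4),np.round(w.max(0),4))
    for c,st,r in blobs(d,100):
        if c=='yellow': print(c,np.round(np.median(r,0),4),np.round(np.percentile(r,98,0),4))
```

```text
side 3326 zmin [0.23693863 0.24722975 0.25740971]
-1 58 [0.5982 0.11   0.2383] [0.6132 0.1302 0.2617]
1 69 [0.6515 0.1104 0.2369] [0.667  0.1365 0.2616]
yellow [0.6344 0.1199 0.121 ] [0.654  0.1413 0.1235]
yellow [0.4617 0.1254 0.012 ] [0.4945 0.1574 0.0221]
top 535 zmin [0.28789954 0.30725329 0.32027426]
-1 13 [0.6049 0.1104 0.2879] [0.6112 0.1414 0.3124]
yellow [0.4598 0.1082 0.0137] [0.4909 0.1215 0.5342]
wrist 42528 zmin [0.23701824 0.24713316 0.25585092]
-1 1057 [0.6001 0.1146 0.237 ] [0.6138 0.1377 0.262 ]
1 971 [0.6531 0.1161 0.2408] [0.6667 0.1378 0.262 ]
yellow [0.4608 0.1239 0.0123] [0.496  0.1553 0.0217]
yellow [0.6357 0.1266 0.122 ] [0.6557 0.1471 0.1234]
```

Run:
```python
from rig import *
from m import *
for n in ['side','wrist']:
    d=get_image(n); p=pts(d,np.ones((400,640),bool))
    s=(p[:,2]>.14)&(p[:,2]<.27)&(abs(p[:,0]-.634)<.07)&(abs(p[:,1]-.126)<.05)
    h,e=np.histogram(p[s][:,2],np.arange(.14,.275,.005)); print(n,dict(zip(np.round(e[:-1],3),h)))
    for lo in (.2,.21,.22,.23,.24,.25):
        w=p[s&(p[:,2]>lo)&(p[:,2]<lo+.01)]
        for q in (w[w[:,0]<.634],w[w[:,0]>.634]):
            if len(q)>3: print(lo,len(q),np.round(np.percentile(q[:,:2],[2,98],0),4).tolist())
```

```text
side {np.float64(0.14): np.int64(0), np.float64(0.145): np.int64(0), np.float64(0.15): np.int64(0), np.float64(0.155): np.int64(0), np.float64(0.16): np.int64(0), np.float64(0.165): np.int64(0), np.float64(0.17): np.int64(0), np.float64(0.175): np.int64(0), np.float64(0.18): np.int64(0), np.float64(0.185): np.int64(0), np.float64(0.19): np.int64(0), np.float64(0.195): np.int64(0), np.float64(0.2): np.int64(0), np.float64(0.205): np.int64(0), np.float64(0.21): np.int64(0), np.float64(0.215): np.int64(0), np.float64(0.22): np.int64(0), np.float64(0.225): np.int64(0), np.float64(0.23): np.int64(0), np.float64(0.235): np.int64(6), np.float64(0.24): np.int64(18), np.float64(0.245): np.int64(27), np.float64(0.25): np.int64(33), np.float64(0.255): np.int64(27), np.float64(0.26): np.int64(38), np.float64(0.265): np.int64(33)}
0.24 19 [[0.5988, 0.1112], [0.6106, 0.1249]]
0.24 26 [[0.6521, 0.1104], [0.6654, 0.132]]
0.25 30 [[0.5987, 0.1116], [0.6125, 0.1311]]
0.25 30 [[0.6518, 0.1121], [0.6661, 0.1348]]
wrist {np.float64(0.14): np.int64(0), np.float64(0.145): np.int64(0), np.float64(0.15): np.
[... 319 characters left out ...]
(0), np.float64(0.205): np.int64(0), np.float64(0.21): np.int64(0), np.float64(0.215): np.int64(0), np.float64(0.22): np.int64(0), np.float64(0.225): np.int64(0), np.float64(0.23): np.int64(0), np.float64(0.235): np.int64(51), np.float64(0.24): np.int64(253), np.float64(0.245): np.int64(473), np.float64(0.25): np.int64(562), np.float64(0.255): np.int64(609), np.float64(0.26): np.int64(668), np.float64(0.265): np.int64(700)}
0.23 25 [[0.6134, 0.1165], [0.6137, 0.1327]]
0.23 26 [[0.6534, 0.1162], [0.6537, 0.133]]
0.24 361 [[0.6014, 0.1163], [0.6137, 0.1372]]
0.24 365 [[0.6535, 0.1161], [0.6659, 0.1374]]
0.25 586 [[0.6003, 0.1163], [0.6138, 0.1374]]
0.25 585 [[0.6534, 0.1166], [0.6668, 0.1375]]
```

The tips actually sit about 2 mm behind the TCP reading, not 22 mm ahead, so only about 3 mm of the lid was held. I'll regrip roughly 25 mm lower.

Scaled: 0.001 m is 0.02.

```bash
python3 -m creep '[[0,0.02,0,0,0.085],[0,0,0,0,0.085],[0,0,0,0,0.085],[0,0,0,0,0.085],[0,0,0,0,0.085],[0,0,0,0,0.085]]' 40
python3 -m creep '[[0,0,0.6,0,0.085],[0,0,0.6,0,0.085],[0,0,0.6,0,0.085],[0,0,0.5,0,0.085],[0,0,0.3,0,0.085],[0,0,0.2,0,0.085],[0,0,0.06,0,0.085],[0,0,0,0,0.085]]'
python3 -m creep '[[0,0,0,0,0.04],[0,0,0,0,0.04],[0,0,0,0,0.04],[0,0,0,0,0.04],[0,0,0,0,0.04],[0,0,0,0,0.04],[0,0,0,0,0.04],[0,0,0,0,0.04]]' 40
```

```text
time_s: 6.05
position: [0.635, 0.1261, 0.235]
tool_rot: [[-0.003, 1.0, 0.0], [1.0, 0.003, -0.0], [-0.0, 0.0, -1.0]]
ft_force: [0.2, 0.5, 0.3]
grip_width: 0.0847
gripper_force: 0.0
time_s: 6.85
position: [0.6352, 0.1261, 0.0923]
tool_rot: [[-0.003, 1.0, 0.0], [1.0, 0.003, 0.0], [0.0, 0.0, -1.0]]
ft_force: [-0.6, -0.3, 0.5]
grip_width: 0.085
gripper_force: 0.0
time_s: 7.65
position: [0.6354, 0.1261, 0.0929]
tool_rot: [[-0.003, 1.0, 0.002], [1.0, 0.003, 0.0], [0.0, 0.002, -1.0]]
ft_force: [0.1, -0.1, 6.0]
grip_width: 0.0458
gripper_force: 40.9
```

```bash
python3 -m creep '[[0,0,-0.1,0,0.04],[0,0,-0.2,0,0.04],[0,0,-0.2,0,0.04],[0,0,-0.2,0,0.04],[0,0,0,0,0.04],[0,0,0,0,0.04]]'
python3 - <<'E'
from rig import *
from m import *
d=get_image('side'); cv2.imwrite('pics/s2.png',cv2.resize(cv2.cvtColor(d['pixels'],cv2.COLOR_RGB2BGR)[60:260,240:460],None,fx=3,fy=3))
E
```

```text
time_s: 8.25
position: [0.635, 0.1261, 0.1272]
tool_rot: [[-0.003, 1.0, 0.0], [1.0, 0.003, -0.0], [-0.0, 0.0, -1.0]]
ft_force: [0.0, -0.4, -1.5]
grip_width: 0.0461
gripper_force: 41.3
```

View pics/s2.png

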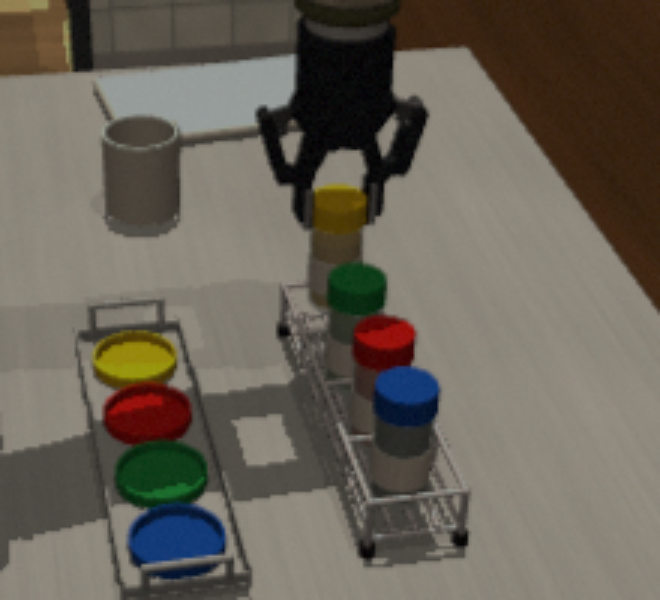

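The yellow jar is held upright at crop (337,240) and the others are undisturbed. I'll carry it to its seat.

Scaled: -0.035 m is -0.7, -0.022 m is -0.44.

```bash
python3 -m creep '[[0,0,-0.4,0,0.04],[0,0,-0.3,0,0.04],[0,-0.4,0,0,0.04],[0,-0.6,0,0,0.04],[0,-0.7,0,0,0.04],[0,-0.7,0,0,0.04],[0,-0.6,0,0,0.04],[-0.03,-0.44,0,0,0.04],[0,0,0,0,0.04],[0,0,0,0,0.04]]'
python3 -m creep '[[0,0,0.4,0,0.04],[0,0,0.4,0,0.04],[0,0,0.3,0,0.04],[0,0,0.2,0,0.04],[0,0,0.1,0,0.04],[0,0,0.06,0,0.04],[0,0,0,0,0.04],[0,0,0,0,0.04]]'
```

```text
time_s: 9.3
position: [0.4632, 0.1241, 0.1621]
tool_rot: [[-0.003, 1.0, 0.0], [1.0, 0.003, -0.0], [-0.0, 0.0, -1.0]]
ft_force: [-0.4, -0.6, -1.0]
grip_width: 0.0458
gripper_force: 41.8
time_s: 10.1
position: [0.4634, 0.1241, 0.0895]
tool_rot: [[-0.003, 1.0, 0.001], [1.0, 0.003, 0.0], [0.0, 0.001, -1.0]]
ft_force: [0.6, 0.6, -0.9]
grip_width: 0.0458
gripper_force: 41.8
```

Scaled: 0.002 m is 0.04, 0.001 m is 0.02.

```bash
python3 -m creep '[[0,0,0.04,0,0.04],[0,0,0.04,0,0.04],[0,0,0.02,0,0.04],[0,0,0.02,0,0.04],[0,0,0,0,0.04]]'
python3 -m creep '[[0,0,0.02,0,0.04],[0,0,0,0,0.04]]'
```

```text
time_s: 10.6
position: [0.4631, 0.1241, 0.083]
tool_rot: [[-0.003, 1.0, 0.0], [1.0, 0.003, -0.0], [-0.0, 0.0, -1.0]]
ft_force: [0.2, 0.2, -1.4]
grip_width: 0.0455
gripper_force: 41.7
time_s: 10.8
position: [0.4632, 0.1241, 0.0829]
tool_rot: [[-0.003, 1.0, 0.001], [1.0, 0.003, -0.0], [-0.0, 0.001, -1.0]]
ft_force: [-2.1, -0.5, 8.8]
grip_width: 0.0457
gripper_force: 42.6
```

Scaled: -0.01 m is -0.2, 0.0375 m is 0.75.

```bash
python3 -m creep '[[0,0,0,0,0.052],[0,0,0,0,0.06],[0,0,0,0,0.075],[0,0,0,0,0.085],[0,0,0,0,0.085],[0,0,0,0,0.085]]'
python3 -m creep '[[0,0,-0.2,0,0.085],[0,0,-0.4,0,0.085],[0,0,-0.5,0,0.085],[0,0,-0.5,0,0.085],[-0.3,0.6,0,0,0.085],[-0.3,0.7,0,0,0.085],[-0.3,0.7,0,0,0.085],[-0.3,0.7,0,0,0.085],[-0.24,0.75,0,0,0.085],[0,0,0,0,0.085]]'
python3 - <<'E'
from rig import *
from m import *
d=get_image('side'); cv2.imwrite('pics/s3.png',cv2.resize(cv2.cvtColor(d['pixels'],cv2.COLOR_RGB2BGR)[60:260,240:460],None,fx=3,fy=3))
for n in ['side','wrist']:
  d=get_image(n)
  for c,s,p in blobs(d,60):
        zt=np.percentile(p[:,2],90); q=p[abs(p[:,2]-zt)<.006] if zt>.06 else p
        mn,mx=np.percentile(q,.5,0),np.percentile(q,99.5,0)
        print(n,c,s,np.round((mn+mx)/2,4)[:2],np.round(np.median(q,0),4),np.round(mx-mn,3))
E
```

```text
time_s: 11.4
position: [0.4631, 0.1241, 0.082]
tool_rot: [[-0.003, 1.0, -0.0], [1.0, 0.003, -0.0], [-0.0, -0.0, -1.0]]
ft_force: [-0.6, 0.2, 0.2]
grip_width: 0.0852
gripper_force: 0.0
time_s: 12.4
position: [0.6388, 0.0506, 0.1617]
tool_rot: [[-0.001, 1.0, 0.001], [1.0, 0.001, -0.0], [-0.0, 0.001, -1.0]]
ft_force: [-1.6, 0.9, -0.5]
grip_width: 0.0849
gripper_force: 0.0
side red [357 165  21  19 264] [ 0.6363 -0.025 ] [ 0.6357 -0.0275  0.1213] [0.044 0.045 0.007]
side red [274 188  30  20 438] [0.4628 0.0433] [0.4627 0.048  0.0124] [0.068 0.072 0.014]
side yellow [274 143  19  11 156] [0.4624 0.1197] [0.4628 0.119  0.1113] [0.043 0.049 0.007]
side green [350 148  18  10 133] [0.6342 0.0523] [0.6349 0.0525 0.1212] [0.043 0.042 0.006]
side green [280 210  28  16 312] [ 0.4634 -0.0358] [ 0.4643 -0.0319  0.0116] [0.06  0.067 0.015]
side blue [365 182  21  14 211] [ 0.6359 -0.0933] [ 0.6364 -0.0959  0.1212] [0.042 0.046 0.006]
side blue [283 231  32  17 392] [ 0.465  -0.1075] [ 0.4655 -0.1066  0.0116] [0.068 0.056 0.014]
wrist red [  75  145   90   83 5765] [0.4644 0.0465] [0.4613 0.0459 0.0124] [0.069 0.068 0.012]
wrist red [ 292  288   74   82 4740] [ 0.6384 -0.0211] [ 0.6383 -0.019   0.1219] [0.043 0.045 0.006]
wrist yellow [  63   41   86   90 1828] [0.4699 0.1265] [0.4815 0.1439 0.0129] [0.056 0.063 0.012]
wrist yellow [   0   48   46   88 3058] [0.4736 0.1222] [0.474  0.1209 0.112 ] [0.026 0.043 0.004]
wrist yellow [ 23  50  46  62 311] [0.4783 0.129 ] [0.4848 0.1315 0.094 ] [0.019 0.033 0.007]
wrist green [ 286  180   80   76 4288] [0.6359 0.0566] [0.6368 0.0583 0.1221] [0.042 0.042 0.003]
wrist green [  94  234   80   74 3626] [ 0.4655 -0.0313] [ 0.4617 -0.0319  0.0121] [0.068 0.069 0.012]
```

View pics/s3.png

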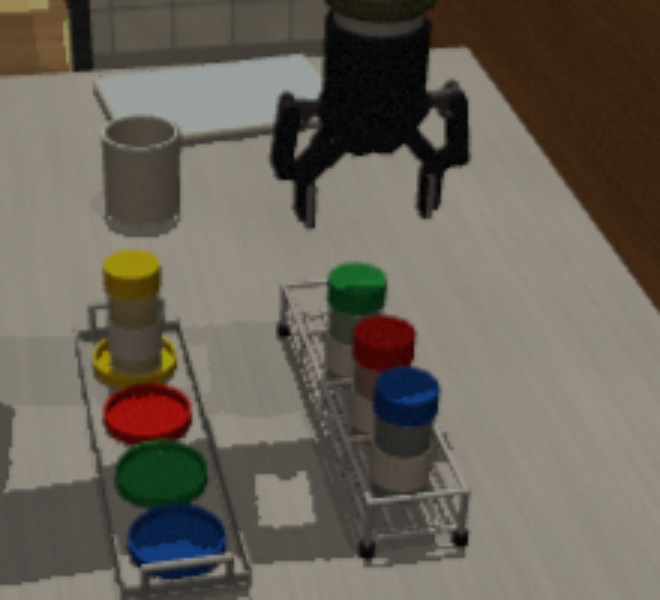

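Yellow is seated with its lid top at 0.112 m, as it should be, and the rest are untouched. Next is green, at about (0.636, 0.055).

Scaled: 0.003 m is 0.06, 0.02 m is 0.4.

```bash
python3 -m creep '[[0.06,0,0.1,0,0.085],[0,0,0.4,0,0.085],[0,0,0.4,0,0.085],[0,0,0.3,0,0.085],[0,0,0.16,0,0.085],[0,0,0.04,0,0.085],[0,0,0,0,0.085]]'
python3 -m creep '[[0,0,0,0,0.04],[0,0,0,0,0.04],[0,0,0,0,0.04],[0,0,0,0,0.04],[0,0,0,0,0.04],[0,0,0,0,0.04],[0,0,0,0,0.04],[0,0,0,0,0.04]]' 40
python3 -m creep '[[0,0,-0.1,0,0.04],[0,0,-0.2,0,0.04],[0,0,-0.2,0,0.04],[0,0,-0.2,0,0.04],[0,0,0,0,0.04],[0,0,0,0,0.04]]'
```

```text
time_s: 13.25
position: [0.6357, 0.0558, 0.0925]
tool_rot: [[-0.003, 1.0, 0.001], [1.0, 0.003, -0.0], [-0.0, 0.001, -1.0]]
ft_force: [0.1, 0.6, -0.4]
grip_width: 0.085
gripper_force: 0.0
time_s: 14.05
position: [0.636, 0.0555, 0.0928]
tool_rot: [[-0.003, 1.0, 0.001], [1.0, 0.003, -0.0], [-0.0, 0.001, -1.0]]
ft_force: [-1.2, 0.8, 5.1]
grip_width: 0.0457
gripper_force: 41.0
time_s: 14.65
position: [0.6357, 0.0556, 0.1272]
tool_rot: [[-0.003, 1.0, 0.0], [1.0, 0.003, 0.0], [0.0, 0.0, -1.0]]
ft_force: [0.4, -0.2, -3.3]
grip_width: 0.0455
gripper_force: 41.5
```

Scaled: -0.035 m is -0.7, -0.021 m is -0.42.

```bash
python3 -m creep '[[0,0,-0.4,0,0.04],[0,0,-0.3,0,0.04],[0,-0.4,0,0,0.04],[0,-0.6,0,0,0.04],[-0.2,-0.7,0,0,0.04],[-0.4,-0.7,0,0,0.04],[-0.5,-0.6,0,0,0.04],[-0.4,-0.42,0,0,0.04],[-0.24,0,0,0,0.04],[0,0,0,0,0.04]]'
python3 -m creep '[[0,0,0.4,0,0.04],[0,0,0.4,0,0.04],[0,0,0.3,0,0.04],[0,0,0.2,0,0.04],[0,0,0.1,0,0.04],[0,0,0.06,0,0.04],[0,0,0,0,0.04],[0,0,0,0,0.04]]'
```

```text
time_s: 15.65
position: [0.4654, -0.0331, 0.1621]
tool_rot: [[-0.001, 1.0, 0.001], [1.0, 0.001, -0.0], [-0.0, 0.001, -1.0]]
ft_force: [0.5, 0.3, -2.0]
grip_width: 0.0458
gripper_force: 42.0
time_s: 16.45
position: [0.4653, -0.0319, 0.0895]
tool_rot: [[-0.003, 1.0, 0.001], [1.0, 0.003, -0.0], [-0.0, 0.001, -1.0]]
ft_force: [0.2, -0.2, -2.4]
grip_width: 0.0457
gripper_force: 42.1
```

Scaled: 0.002 m is 0.04, 0.001 m is 0.02.

```bash
python3 -m creep '[[0,0,0.04,0,0.04],[0,0,0.04,0,0.04],[0,0,0.02,0,0.04],[0,0,0.02,0,0.04],[0,0,0,0,0.04]]'
python3 -m creep '[[0,0,0.02,0,0.04],[0,0,0,0,0.04]]'
```

```text
time_s: 16.95
position: [0.4649, -0.0319, 0.0829]
tool_rot: [[-0.003, 1.0, -0.0], [1.0, 0.003, 0.0], [0.0, -0.0, -1.0]]
ft_force: [-0.0, 0.1, -2.7]
grip_width: 0.0454
gripper_force: 42.1
time_s: 17.15
position: [0.4651, -0.0319, 0.0827]
tool_rot: [[-0.003, 1.0, 0.001], [1.0, 0.003, -0.0], [-0.0, 0.001, -1.0]]
ft_force: [-1.7, 0.2, 7.0]
grip_width: 0.046
gripper_force: 42.9
```

Scaled: 0.038 m is 0.76, 0.035 m is 0.7.

```bash
python3 -m creep '[[0,0,0,0,0.052],[0,0,0,0,0.06],[0,0,0,0,0.075],[0,0,0,0,0.085],[0,0,0,0,0.085],[0,0,0,0,0.085]]'
python3 -m creep '[[0,0,-0.2,0,0.085],[0,0,-0.4,0,0.085],[0,0,-0.5,0,0.085],[0,0,-0.5,0,0.085],[0.1,0.6,0,0,0.085],[0.1,0.7,0,0,0.085],[0,0.7,0,0,0.085],[0,0.76,0,0,0.085],[0,0.68,0,0,0.085],[0,0,0,0,0.085]]'
python3 -m creep '[[0,0,0.1,0,0.085],[0,0,0.4,0,0.085],[0,0,0.4,0,0.085],[0,0,0.3,0,0.085],[0,0,0.16,0,0.085],[0,0,0.04,0,0.085],[0,0,0,0,0.085]]'
python3 -m creep '[[0,0,0,0,0.04],[0,0,0,0,0.04],[0,0,0,0,0.04],[0,0,0,0,0.04],[0,0,0,0,0.04],[0,0,0,0,0.04],[0,0,0,0,0.04],[0,0,0,0,0.04]]' 40
python3 -m creep '[[0,0,-0.1,0,0.04],[0,0,-0.2,0,0.04],[0,0,-0.2,0,0.04],[0,0,-0.2,0,0.04],[0,0,0,0,0.04],[0,0,0,0,0.04]]'
python3 - <<'E'
from rig import *
from m import *
d=get_image('side'); cv2.imwrite('pics/s4.png',cv2.resize(cv2.cvtColor(d['pixels'],cv2.COLOR_RGB2BGR)[60:260,240:460],None,fx=3,fy=3))
E
```

```text
time_s: 17.75
position: [0.465, -0.0319, 0.082]
tool_rot: [[-0.003, 1.0, 0.0], [1.0, 0.003, 0.0], [0.0, 0.0, -1.0]]
ft_force: [0.1, 0.7, 0.4]
grip_width: 0.085
gripper_force: 0.0
time_s: 18.75
position: [0.6396, -0.0215, 0.1617]
tool_rot: [[-0.003, 1.0, 0.001], [1.0, 0.003, -0.0], [-0.0, 0.001, -1.0]]
ft_force: [-1.0, -0.4, -0.0]
grip_width: 0.085
gripper_force: 0.0
time_s: 19.45
position: [0.6368, -0.0215, 0.0926]
tool_rot: [[-0.003, 1.0, 0.0], [1.0, 0.003, -0.0], [-0.0, 0.0, -1.0]]
ft_force: [-0.5, 0.1, -0.4]
grip_width: 0.085
gripper_force: 0.0
time_s: 20.25
position: [0.6373, -0.0215, 0.0928]
tool_rot: [[-0.003, 1.0, 0.001], [1.0, 0.003, -0.0], [-0.0, 0.001, -1.0]]
ft_force: [0.1, 0.6, 5.2]
grip_width: 0.0455
gripper_force: 40.7
time_s: 20.85
position: [0.6369, -0.0214, 0.1272]
tool_rot: [[-0.003, 1.0, 0.0], [1.0, 0.003, -0.0], [-0.0, 0.0, -1.0]]
ft_force: [-1.1, 1.2, -0.2]
grip_width: 0.0456
gripper_force: 41.2
```

View pics/s4.png

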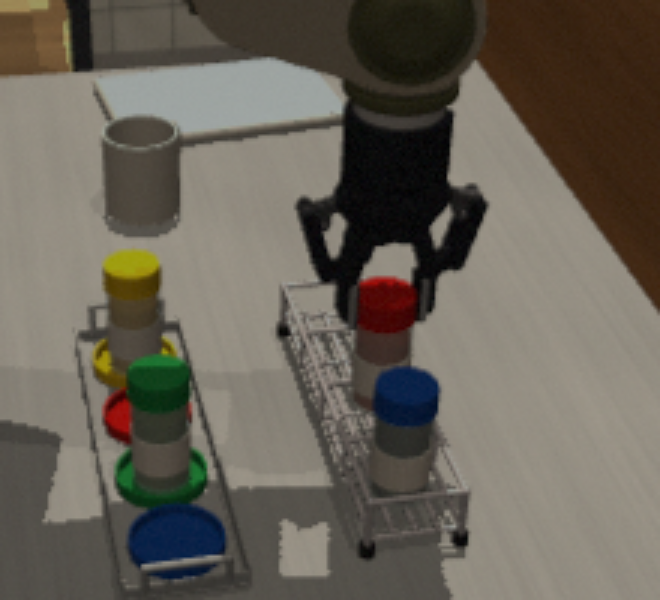

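Green is seated at crop (160,430) and red is held upright at (385,340). I'll carry red in +y first, then toward the rail.

```bash
python3 -m creep '[[0,0,-0.4,0,0.04],[0.2,0,-0.3,0,0.04],[0.5,-0.3,0,0,0.04],[0.4,-0.6,0,0,0.04],[0.26,-0.7,0,0,0.04],[0,-0.7,0,0,0.04],[0,-0.7,0,0,0.04],[0,-0.45,0,0,0.04],[0,0,0,0,0.04],[0,0,0,0,0.04]]'
python3 -m creep '[[0,0,0.4,0,0.04],[0,0,0.4,0,0.04],[0,0,0.3,0,0.04],[0,0,0.2,0,0.04],[0,0,0.1,0,0.04],[0,0,0.06,0,0.04],[0,0,0,0,0.04],[0,0,0,0,0.04]]'
python3 -m creep '[[0,0,0.04,0,0.04],[0,0,0.04,0,0.04],[0,0,0.02,0,0.04],[0,0,0.02,0,0.04],[0,0,0,0,0.04]]'
python3 -m creep '[[0,0,0.02,0,0.04],[0,0,0,0,0.04]]'
```

```text
time_s: 21.9
position: [0.4645, 0.046, 0.1621]
tool_rot: [[-0.003, 1.0, 0.001], [1.0, 0.003, -0.0], [-0.0, 0.001, -1.0]]
ft_force: [0.1, 0.2, -1.7]
grip_width: 0.0457
gripper_force: 41.6
time_s: 22.7
position: [0.4646, 0.046, 0.0895]
tool_rot: [[-0.003, 1.0, 0.001], [1.0, 0.003, -0.0], [-0.0, 0.001, -1.0]]
ft_force: [0.4, -0.9, -1.7]
grip_width: 0.0457
gripper_force: 41.6
time_s: 23.2
position: [0.4642, 0.0461, 0.0829]
tool_rot: [[-0.003, 1.0, -0.0], [1.0, 0.003, 0.0], [0.0, -0.0, -1.0]]
ft_force: [0.1, 0.4, -1.9]
grip_width: 0.046
gripper_force: 41.6
time_s: 23.4
position: [0.4645, 0.046, 0.0827]
tool_rot: [[-0.003, 1.0, 0.001], [1.0, 0.003, -0.0], [-0.0, 0.001, -1.0]]
ft_force: [-1.7, -0.2, 8.5]
grip_width: 0.0457
gripper_force: 42.3
```

```bash
python3 -m creep '[[0,0,0,0,0.052],[0,0,0,0,0.06],[0,0,0,0,0.075],[0,0,0,0,0.085],[0,0,0,0,0.085],[0,0,0,0,0.085]]'
python3 -m creep '[[0,0,-0.2,0,0.085],[0,0,-0.4,0,0.085],[0,0,-0.5,0,0.085],[0,0,-0.5,0,0.085],[-0.55,0.69,0,0,0.085],[-0.55,0.69,0,0,0.085],[-0.55,0.69,0,0,0.085],[-0.55,0.69,0,0,0.085],[-0.55,0.69,0,0,0.085],[0,0,0,0,0.085]]'
python3 -m creep '[[0,0,0.1,0,0.085],[0,0,0.3,0,0.085]]'
python3 - <<'E'
from rig import *
from m import *
print(observe()['position'])
for n in ['side','wrist']:
  d=get_image(n)
  for c,s,p in blobs(d,60):
        zt=np.percentile(p[:,2],90); q=p[abs(p[:,2]-zt)<.006] if zt>.06 else p
        mn,mx=np.percentile(q,.5,0),np.percentile(q,99.5,0)
        if zt>.06: print(n,c,s,np.round((mn+mx)/2,4)[:2],np.round(np.median(q,0),4),np.round(mx-mn,3))
E
```

```text
time_s: 24.0
position: [0.4642, 0.0461, 0.082]
tool_rot: [[-0.003, 1.0, -0.0], [1.0, 0.003, 0.0], [0.0, -0.0, -1.0]]
ft_force: [0.4, -0.4, -0.4]
grip_width: 0.0848
gripper_force: 0.0
time_s: 25.0
position: [0.6397, -0.0944, 0.1615]
tool_rot: [[0.0, 1.0, 0.001], [1.0, -0.0, -0.001], [-0.001, 0.001, -1.0]]
ft_force: [-0.5, 0.6, -0.3]
grip_width: 0.085
gripper_force: 0.0
time_s: 25.2
position: [0.6371, -0.0903, 0.1433]
tool_rot: [[-0.003, 1.0, 0.002], [1.0, 0.003, -0.001], [-0.001, 0.002, -1.0]]
ft_force: [1.4, -0.8, -0.4]
grip_width: 0.0849
gripper_force: 0.0
[ 0.63705678 -0.09030515  0.14331067]
side red [278 159  21  19 275] [0.4653 0.042 ] [0.4644 0.0401 0.1112] [0.044 0.044 0.008]
side yellow [274 143  19  11 162] [0.4623 0.1203] [0.4621 0.1174 0.1112] [0.043 0.046 0.007]
side green [282 178  21  13 207] [ 0.4641 -0.0323] [ 0.4644 -0.036   0.1113] [0.044 0.046 0.007]
side blue [366 182  20  13 197] [ 0.6367 -0.0938] [ 0.6366 -0.0946  0.1212] [0.041 0.042 0.006]
wrist green [  0  71  49  61 275] [ 0.48   -0.0238] [ 0.4845 -0.0187  0.0941] [0.018 0.029 0.006]
wrist green [   0   87   20   77 1083] [ 0.4819 -0.0349] [ 0.4832 -0.0357  0.1119] [0.013 0.034 0.004]
wrist blue [303 189  45  10 118] [ 0.6353 -0.0695] [ 0.6353 -0.0683  0.1047] [0.023 0.004 0.005]
wrist blue [ 284  197   92   87 6095] [ 0.6375 -0.0899] [ 0.6374 -0.0889  0.122 ] [0.043 0.043 0.004]
```

Three jars have their lid tops at 0.111 m, so they are seated. The blue lid is at (0.637, -0.090), right under the tool.

Scaled: 0.02 m is 0.4, 0.015 m is 0.3.

```bash
python3 -m creep '[[0,0,0.4,0,0.085],[0,0,0.3,0,0.085],[0,0,0.2,0,0.085],[0,0,0.1,0,0.085],[0,0,0,0,0.085]]'
python3 -m creep '[[0,0,0,0,0.04],[0,0,0,0,0.04],[0,0,0,0,0.04],[0,0,0,0,0.04],[0,0,0,0,0.04],[0,0,0,0,0.04],[0,0,0,0,0.04],[0,0,0,0,0.04]]' 40
python3 -m creep '[[0,0,-0.1,0,0.04],[0,0,-0.2,0,0.04],[0,0,-0.2,0,0.04],[0,0,-0.2,0,0.04],[0,0,0,0,0.04],[0,0,0,0,0.04]]'
python3 -m creep '[[0,0,-0.4,0,0.04],[0,0,-0.3,0,0.04],[0,-0.4,0,0,0.04],[0,-0.6,0,0,0.04],[-0.16,-0.7,0,0,0.04],[-0.16,-0.7,0,0,0.04],[-0.04,-0.6,0,0,0.04],[0,-0.43,0,0,0.04],[0,0,0,0,0.04],[0,0,0,0,0.04]]'
```

```text
time_s: 25.8
position: [0.637, -0.0906, 0.0921]
tool_rot: [[-0.003, 1.0, -0.0], [1.0, 0.003, 0.0], [0.0, -0.0, -1.0]]
ft_force: [0.3, -0.6, 0.3]
grip_width: 0.0854
gripper_force: 0.0
time_s: 26.6
position: [0.6375, -0.091, 0.0929]
tool_rot: [[-0.003, 1.0, 0.001], [1.0, 0.003, -0.001], [-0.001, 0.001, -1.0]]
ft_force: [-0.6, 0.3, 4.7]
grip_width: 0.0455
gripper_force: 41.0
time_s: 27.2
position: [0.6371, -0.0909, 0.1272]
tool_rot: [[-0.003, 1.0, 0.0], [1.0, 0.003, -0.0], [-0.0, 0.0, -1.0]]
ft_force: [-0.2, -0.9, -1.9]
grip_width: 0.0461
gripper_force: 41.3
time_s: 28.2
position: [0.4659, -0.1095, 0.1621]
tool_rot: [[-0.002, 1.0, 0.0], [1.0, 0.002, -0.0], [-0.0, 0.0, -1.0]]
ft_force: [1.3, -0.4, -1.3]
grip_width: 0.0459
gripper_force: 41.8
```

Scaled: 0.02 m is 0.4, 0.015 m is 0.3.

```bash
python3 -m creep '[[0,0,0.4,0,0.04],[0,0,0.4,0,0.04],[0,0,0.3,0,0.04],[0,0,0.2,0,0.04],[0,0,0.1,0,0.04],[0,0,0.06,0,0.04],[0,0,0,0,0.04],[0,0,0,0,0.04]]'
python3 -m creep '[[0,0,0.04,0,0.04],[0,0,0.04,0,0.04],[0,0,0.02,0,0.04],[0,0,0.02,0,0.04],[0,0,0,0,0.04]]'
python3 -m creep '[[0,0,0.02,0,0.04],[0,0,0,0,0.04]]'
```

```text
time_s: 29.0
position: [0.466, -0.1095, 0.0895]
tool_rot: [[-0.003, 1.0, 0.001], [1.0, 0.003, -0.0], [-0.0, 0.001, -1.0]]
ft_force: [-0.6, -0.1, -1.6]
grip_width: 0.0458
gripper_force: 41.8
time_s: 29.5
position: [0.4657, -0.1094, 0.083]
tool_rot: [[-0.003, 1.0, -0.0], [1.0, 0.003, 0.0], [0.0, -0.0, -1.0]]
ft_force: [-0.3, -0.6, -2.1]
grip_width: 0.0457
gripper_force: 42.0
time_s: 29.7
position: [0.4658, -0.1094, 0.0828]
tool_rot: [[-0.003, 1.0, 0.001], [1.0, 0.003, -0.0], [-0.0, 0.001, -1.0]]
ft_force: [-2.1, 1.3, 8.9]
grip_width: 0.0455
gripper_force: 42.7
```

```bash
python3 -m creep '[[0,0,0,0,0.052],[0,0,0,0,0.06],[0,0,0,0,0.075],[0,0,0,0,0.085],[0,0,0,0,0.085],[0,0,0,0,0.085]]'
python3 -m creep '[[0,0,-0.2,0,0.085],[0,0,-0.4,0,0.085],[0,0,-0.6,0,0.085],[0,0,-0.6,0,0.085],[0,0,-0.6,0,0.085],[0,0,-0.4,0,0.085],[0,0.4,0,0,0.085],[0,0.4,0,0,0.085],[0,0,0,0,0.085],[0,0,0,0,0.085]]'
python3 - <<'E'
from rig import *
from m import *
d=get_image('side'); cv2.imwrite('pics/s5.png',cv2.cvtColor(d['pixels'],cv2.COLOR_RGB2BGR))
for n in ['side','top']:
  d=get_image(n)
  for c,s,p in blobs(d,40):
        zt=np.percentile(p[:,2],90); q=p[abs(p[:,2]-zt)<.006]
        if zt>.06: print(n,c,np.round(np.median(q,0),4))
E
```

```text
time_s: 30.3
position: [0.4657, -0.1094, 0.082]
tool_rot: [[-0.003, 1.0, -0.0], [1.0, 0.003, -0.0], [-0.0, -0.0, -1.0]]
ft_force: [-1.3, -0.4, 0.3]
grip_width: 0.085
gripper_force: 0.0
time_s: 31.3
position: [0.5053, -0.1091, 0.2222]
tool_rot: [[-0.003, 1.0, -0.001], [1.0, 0.003, 0.0], [0.0, -0.001, -1.0]]
ft_force: [-0.6, -1.0, -0.1]
grip_width: 0.0849
gripper_force: 0.0
side red [0.464  0.0402 0.1109]
side yellow [0.4574 0.1181 0.111 ]
side green [ 0.4644 -0.0352  0.1112]
side blue [ 0.4653 -0.1122  0.1112]
top red [0.465  0.0451 0.1132]
top yellow [0.4632 0.1214 0.1136]
```

View pics/s5.png

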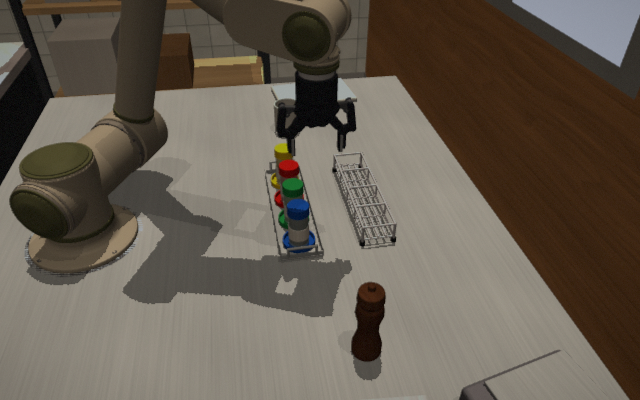

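All four jars stand upright in the rail at (284,155), (289,175), (292,195) and (298,215), with lid tops at 0.111 m. The rack is empty, the mill is unmoved at (368,320), and the gripper is clear.

```bash
python3 -c "from rig import close_job; print(close_job())"
```

```text
the job is handed in; nothing more can be done
None
```

All four jars stand upright and fully down in the seats of their lid colours, and the job is handed in at about 31 s; the first grip on the yellow jar slipped off its lid, but the jar stayed upright in its pocket and the second grip held.

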